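# Clamp the pantry jar shut

### The arm

A 6-joint arm with a two-finger parallel gripper is mounted at the origin on the work surface. World frame = base frame: x ahead of the robot, y to its left, z up, the work surface at z = 0. Lengths are in mm, angles in degrees, forces in N, time in s.
With the tool pointing down it reaches from about 300 to 850 mm from the base axis. Payload 4.2 kg.
Tool frame: the origin (TCP) lies at the very end of the fingers, on their centre line; the grasp point (between the pads) lies 19 mm behind it; z points along the fingers, x is the direction in which the jaws open and shut, and the axes are right-handed (so a half turn about z gives the same grasp; the last joint's range is limited). The gripper opens to 91 mm and grips with 3 to 60 N. Pads are 32 mm wide; open, the fingers measure 118 mm over their backs; the gripper's body (76 mm by 178 mm) begins 60 mm behind the grasp point.
Start: joints at [74.771, 18.312, 89.639, -0, 72.044, -1.146], TCP at [139.917, 557.733, 213.976] pointing down, gripper open.
Joint ranges: [-177.97, 177.97], [-48.28, 115.42], [12.27, 149.76], [-77.06, 257.06], [2.81, 150.46], [-146.56, 146.56]. Speed limits (degrees/s): [147.25, 147.25, 180, 180, 180, 180].

### API

Orientations are given as [roll, pitch, yaw] about the fixed x, y, z axes, in that order (R = Rz(yaw) Ry(pitch) Rx(roll)).
In Python, from workcell import env gives the robot as it stands.
- The arm moves only by the tool servo_tool, never from a script. Its argument "plan" is a list of rows, each a list of 3 entries, a list of its own where there are three numbers: the turn, a rotation vector about the tool's x, y, z in degrees, then the shift along the tool's x, y, z in mm, then the finger opening in mm, from 0 to 91.2. In form: [[[ax, ay, az], [dx, dy, dz], claw], ...]. A call has exactly 10 rows; each row shifts and turns the pose as measured when the row begins, along the tool's axes as they then stand; what a row does not reach is not made up. A row lasts 1/8 s, in which the tool goes at most 62.5 mm and 10.7 degrees, less where a joint would pass 70% of its speed; a pose out of reach is approached as far as the arm can. A call with a gripper value outside its range is refused whole. The fingers move at their own pace and stop on an object; "squeeze" is the grip in N (left out, the last holds). Time passes only in rows, so rows that do not move let the fingers close, or fill a call up. It gives the time, the measured TCP pose, the force and the opening at its end, in the units of the state.
- env.state(): the state, without advancing time (a new reading comes with each control period).
- env.grab_frame(name): name is "scene" or "top" or "wrist"; returns a dict with "pixels" (480x640x3 uint8, red, green, blue), "intrinsics" (3x3 intrinsics, pixels), "eye" and "attitude" of the camera in the world. Camera axes: x right, y up, looking along -z (the intrinsics and any distortion apply to the point x, -y, -z); pixel columns grow to the right and rows downward; lengths in mm; the calibration is good to about 2 mm. A picture is of the moment at which its call begins. There is no depth.
- env.job_done(): hands the job in, once; it reports no verdict.
The state is a dict: "time_s": time; "qpos": joint angles; "qvel": joint speeds; "effort": joint torques, N m; "ee_pos": TCP position; "ee_rot": TCP orientation; "force": force on the tool from outside, world axes, zero at the start; "torque": the same for the moment, N m; "gripper_width": finger opening in mm.
Only numpy, scipy, OpenCV 4.12 (cv2) and the standard library are available. Lean on these libraries where they do the work, as an engineer would, in place of code of your own. Each camera call takes 0.05 s, during which the arm holds its last target.

### The job

One of the two stoneware clip-top jars on the packing table stands open. Tip its lid down onto the jar first, then swing its wire bail from the front up over the lid and past the crest of the wooden saddle, so that it snaps over centre into its seat and holds the lid clamped on the gasket. Do it without forcing anything (well under 40 N on the jar), do not touch the other jar, and leave the groceries where they are.

Things in the scene. Friction and masses are not known exactly. Their poses are not given: they have to be found in the camera images.
- jar: The OPEN clip-top jar: round white stoneware, 92 mm across up to 92 mm high, then a neck 78 mm across up to its rim at 138 mm, where a soft rubber gasket lies. Heavy and held fast: it does not move. Origin under its centre; z up, -x is its front (the bail's side at first), +x its back (the lid hinge's side). Pivots and bar run along its y.
- bail_pivot (a point): On the pivot axis of the bail, at the jar's centre line, 112 mm above the table.
- lid_hinge (a point): On the hinge axis of the lid, at the back of the jar: 48 mm behind its centre line, 146 mm above the table.
- lid_swing (a joint): Swing of the lid, rad; grows as it opens. Starts at 1.5 to 1.8, leaning back open. Below about 1.0 the lid tips shut by its own weight, damped, until this reads 0: the lid then lies on the gasket, its front edge standing proud. The lid's angle from level is lid_swing + 0.11 - lid_press.
- lid_press (a joint): How far the shut lid is squeezed down into the springy gasket, rad about the lid hinge: about 0.005 when it just lies there, about 0.04 when clamped by the seated bail, hard stop 0.11. The gasket gives 21 N m/rad (about 20 N on the lid's middle for 0.05).
- lid_edge (a point): Middle of the lid's free (front) edge, 90 mm from the hinge axis. The lid is a white disc 84 mm across and 10 mm thick, its middle 48 mm from the hinge. A wooden saddle stands on its top, which is the far (back) side while the lid is open.
- lid_saddle (a point): Top of the crest of the wooden saddle, 23 mm above the lid's top, over its middle. The saddle is 44 mm wide (along y) and spans from 27 mm in front of the crest to 28 mm behind it. From the front: a ramp up to the rounded crest, then a seat that slopes down backwards, then an upright stop 21 mm behind the crest.
- jar_bail (a joint): Angle of the bail, rad: 0 drooping at the front, 0.3 level, 1.87 straight up. Starts at 0.3 to 0.7 and stays where it is left (slight friction). With the lid down the bar meets the ramp at about 1.7, needs up to about 15 N to climb, passes the crest at about 1.88, then springs back into its seat at 2.02 to 2.08; hard stop at 2.10. A firm pull brings it out again.
- bail_bar (a point): Middle of the bail's cross bar. The bail is a U of dark steel wire, 8 mm thick: two legs, 72 mm from pivot axis to bar centre, 55 mm either side of the jar's centre (102 mm clear inside the U), and the straight cross bar along y. Bail level: 22 mm between bar and jar wall. Fingers set astride the saddle fit inside the U.
- closed_jar: The same kind of jar, already shut and clamped, 190 mm high overall, 118 mm wide over the bail; fixed. To be left alone.
- fish_tin: Bystander: flat round steel tin, 84 mm across, 34 mm high. Origin under its centre.
- soup_can: Bystander: upright food can, 74 mm across, 110 mm high. Origin under its centre.
- bean_can: Bystander: upright food can, 74 mm across, 110 mm high. Origin under its centre.
- spread_jar: Bystander: upright brown screw-cap jar, 76 mm across, 120 mm high. Origin under its centre.
- tea_box: Bystander: cardboard box 75 x 150 x 70 mm high. Origin under its centre.
- spoon: Bystander: wooden spoon lying on the table, about 200 mm long. Origin near the middle of its underside.
Things that resemble listed ones, but are neither listed nor needed, are in the scene too. What is shaped like the jar but yellow is not meant.

How it is judged (in metres and radians):
On the way:
1. the lid lies down on the gasket while the bail is still in front of it (value of joint lid_swing below 0.03 rad and value of joint jar_bail below 1.6 rad), for 0.2 s.
At the end, for the whole second after the job is handed in: The bail is in its seat behind the crest (joint jar_bail above 1.96 rad) and the lid is squeezed down on the gasket (joint lid_swing below 0.03 rad and joint lid_press above 0.025 rad), both at rest; each loose grocery is within 30 mm of where it started (value of joint jar_bail above 1.96 rad and value of joint lid_press above 0.025 rad and value of joint lid_swing below 0.03 rad and velocity of joint jar_bail between -0.05 and 0.05 rad/s and velocity of joint lid_press between -0.05 and 0.05 rad/s and distance of each of fish_tin, soup_can, bean_can, spread_jar, tea_box, spoon from where it was at the start of the episode below 0.03 m); the robot touches nothing.
It fails at once if the open jar, its lid or its bail is pushed with more than 40 N (contact force between any of the arm, the fingers and jar above 40 N).
It fails at once if the closed jar is touched with more than 3 N (contact force between any of the arm, the fingers and closed_jar above 3 N).
It fails at once if a grocery is moved by more than 30 mm (distance of any of fish_tin, soup_can, bean_can, spread_jar, tea_box, spoon from where it was at the start of the episode above 0.03 m).
It also fails if it takes over 53 s, if anything falls off the work surface, if the arm or the gripper's body presses on something with over 40 N, if the wrist force passes 120 N, or if a joint passes its speed limit or range.

## Working session

There is one attempt and no reset: what is moved stays moved. The work goes in short steps, Python scripts to look and compute and a tool call to move; the robot and the scene stay as the last step left them, time stands still between calls to the robot, and variables do not carry over. Pictures are saved under pics/ and viewed, and the job is handed in when it is done.

Besides the shell and the picture viewer there is one more tool, called after ">>>" in YAML: its name, and indented under it one key for each argument. servo_tool: Moves the arm, as the interface text tells. Its arguments: {"type":"object","properties":{"plan":{"type":"array"},"squeeze":{"type":"number"}},"required":["plan"]}

```bash
ls; mkdir -p pics; python3 - <<'E'
from workcell import env
import cv2,json
print(env.state())
for n in ["scene","top","wrist"]:
    f=env.grab_frame(n); cv2.imwrite(f"pics/{n}0.png",f["pixels"][:,:,::-1]); print(n,f["intrinsics"],f["eye"],f["attitude"],f.keys())
E
```

```text
pics
{'time_s': 0.0, 'qpos': array([ 7.47707205e+01,  1.83499980e+01,  8.97074451e+01, -7.57894919e-04,
        7.20434726e+01, -1.14657074e+00]), 'qvel': array([ 0.08156116, -0.06140273, -0.05944924,  0.09076052, -0.0748324 ,
       -0.00791358]), 'effort': array([ 2.91235992e-04, -4.12468386e+01, -2.31980610e+01,  7.26551330e-02,
        4.56508552e-02, -1.38732939e-04]), 'ee_pos': array([139.78467384, 557.21893062, 213.12971519]), 'ee_rot': array([-1.79998701e+02,  1.00909864e-01,  7.59175266e+01]), 'force': array([ 0.13000669,  0.15165604, -0.04962948]), 'torque': array([0.01884251, 0.01325608, 0.010711  ]), 'gripper_width': 91.415480329776}
scene [[510.58169228   0.         323.51987398]
 [  0.         510.58169228 240.95731928]
 [  0.           0.           1.        ]] [ 976.32676661 -769.18290716  734.83459029] [5.60475487e+01 4.18317267e-02 3.20184800e+01] dict_keys(['pixels', 'intrinsics', 'eye', 'attitude'])
top [[446.90389293   0.         321.34784022]
 [  0.         446.90389293 233.58010458]
 [  0.           0.           1.        ]] [ 418.91390394   -2.98017096 1266.40306356] [  4.94336498   0.67824956 -90.61091428] dict_keys(['pixels', 'intrinsics', 'eye', 'attitude'])
wrist [[373.78247361   0.         314.46401554]
 [  0.         373.78247361 238.0400845 ]
 [  0.           0.           1.        ]] [ 68.55277943 576.13797445 385.14742544] [-1.51536749e+01  5.98797909e-02  7.59623607e+01] dict_keys(['pixels', 'intrinsics', 'eye', 'attitude'])
```

View pics/scene0.png

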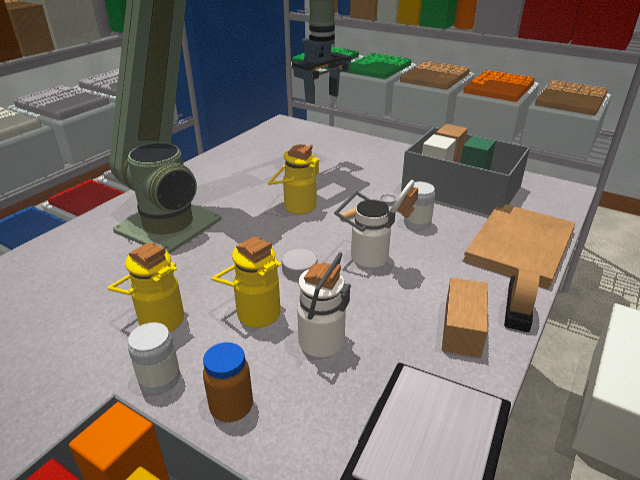

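View pics/top0.png

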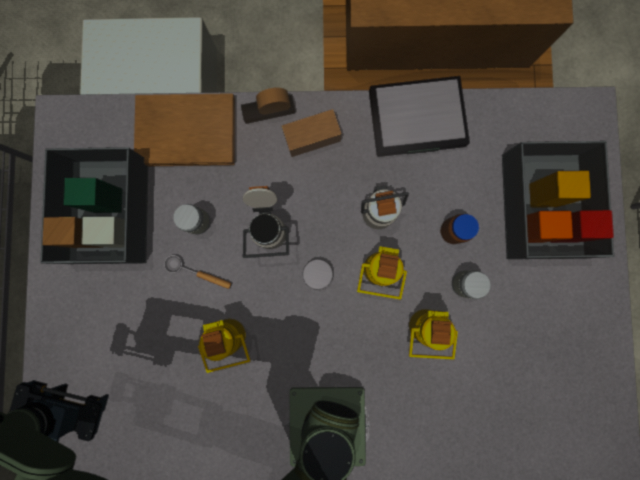

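View pics/wrist0.png

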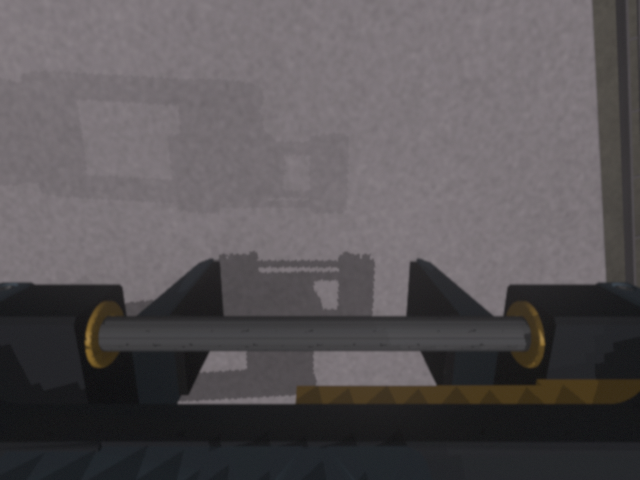

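The open jar is at about (267,232) in the top picture and (371,235) in the scene picture. Its lid leans toward +x at top (262,195), and its bail reaches toward the robot. The closed white jar is at top (383,207). I'll enlarge the views next.

```bash
cat > h.py <<'E'
import numpy as np,cv2
from scipy.spatial.transform import Rotation as R
def cam(f): return f["intrinsics"],np.array(f["eye"]),R.from_euler('xyz',f["attitude"],degrees=True).as_matrix()
def proj(c,P):
    K,e,A=c; p=(np.atleast_2d(P)-e)@A; q=np.c_[p[:,0],-p[:,1],-p[:,2]]; u=q@K.T; return u[:,:2]/u[:,2:]
def ray(c,uv):
    K,e,A=c; d=np.linalg.solve(K,np.array([uv[0],uv[1],1.])); return e,A@np.array([d[0],-d[1],-d[2]])
def atz(c,uv,z):
    e,d=ray(c,uv); return e+d*(z-e[2])/d[2]
def tri(cs,uvs):
    M=np.zeros((3,3));b=np.zeros(3)
    for c,uv in zip(cs,uvs):
        e,d=ray(c,uv); d=d/np.linalg.norm(d); Q=np.eye(3)-np.outer(d,d); M+=Q;b+=Q@e
    return np.linalg.solve(M,b)
K_s=(np.array([[510.58169228,0,323.51987398],[0,510.58169228,240.95731928],[0,0,1]]),np.array([976.32676661,-769.18290716,734.83459029]),R.from_euler('xyz',[56.0475487,.0418317267,32.01848],degrees=True).as_matrix())
K_t=(np.array([[446.90389293,0,321.34784022],[0,446.90389293,233.58010458],[0,0,1]]),np.array([418.91390394,-2.98017096,1266.40306356]),R.from_euler('xyz',[4.94336498,.67824956,-90.61091428],degrees=True).as_matrix())
E
python3 - <<'E'
import cv2
a=cv2.imread('pics/top0.png')[165:275,220:330]; cv2.imwrite('pics/ct.png',cv2.resize(a,None,fx=5,fy=5,interpolation=cv2.INTER_CUBIC))
a=cv2.imread('pics/scene0.png')[165:275,320:440]; cv2.imwrite('pics/cs.png',cv2.resize(a,None,fx=5,fy=5,interpolation=cv2.INTER_CUBIC))
E
```

```text
(no output)
```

View pics/ct.png

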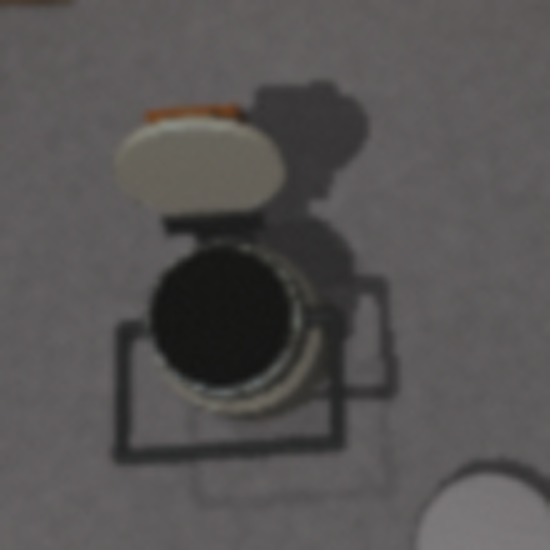

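View pics/cs.png

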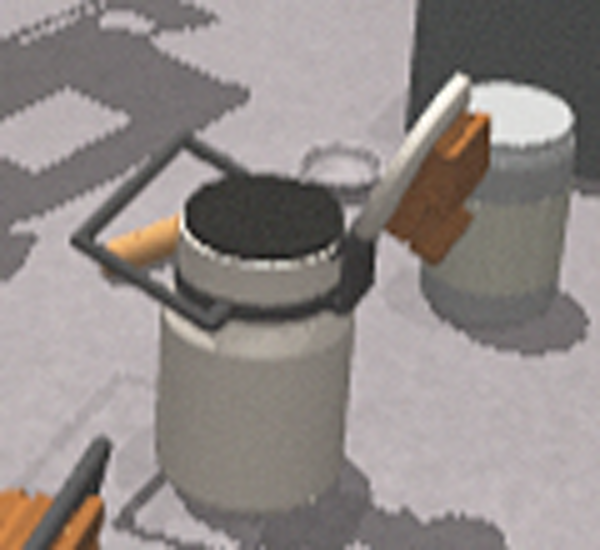

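```bash
cat > fit.py <<'E'
from h import *
from scipy.optimize import least_squares
def model(p):
    x,y,yaw,b,l=p
    def W(q): q=np.array(q,float);c,s=np.cos(yaw),np.sin(yaw); return np.array([x+c*q[0]-s*q[1],y+s*q[0]+c*q[1],q[2]])
    bx,bz=-72*np.cos(b-.3),112+72*np.sin(b-.3)
    th=l+.11; ct,st=np.cos(th),np.sin(th)
    return dict(barL=W([bx,55,bz]),barR=W([bx,-55,bz]),pL=W([0,55,112]),pR=W([0,-55,112]),rim=W([0,0,138]),bar=W([bx,0,bz]),
      edge=W([48-90*ct,0,146+90*st]),lidL=W([48-48*ct,42,146+48*st]),lidR=W([48-48*ct,-42,146+48*st]),lidc=W([48-48*ct,0,146+48*st]))
if __name__=="__main__":
    T=lambda u,v:((u+.5)/5-.5+220,(v+.5)/5-.5+165)
    S=lambda u,v:((u+.5)/5-.5+320,(v+.5)/5-.5+165)
    obs=[('t','barL',T(122,455)),('t','barR',T(337,440)),('t','pL',T(128,328)),('t','pR',T(336,316)),('t','rim',T(225,315)),
     ('t','lidL',T(116,172)),('t','lidR',T(284,170)),('s','barL',S(183,142)),('s','barR',S(80,240)),('s','pR',S(215,320)),('s','rim',S(264,219)),('s','edge',S(461,80))]
    C=dict(t=K_t,s=K_s)
    f=lambda p:np.concatenate([proj(C[c],model(p)[n])[0]-uv for c,n,uv in obs])
    r=least_squares(f,[480,120,0,.5,1.6],x_scale=[10,10,.1,.1,.1],loss='soft_l1')
    print(r.x,np.degrees(r.x[2])); 
    for (c,n,_),e in zip(obs,f(r.x).reshape(-1,2)): print(c,n,e.round(2))
    for k,v in model(r.x).items(): print(k,v.round(1))
    print('closed',atz(K_t,(383,207),138), 'tin',atz(K_t,(318,273),34),'spread',atz(K_t,(462,228),120),'soup',atz(K_t,(187,216),110),'teabox',atz(K_t,(312,132),70))
E
python3 fit.py
```

```text
[5.32652467e+02 1.54572514e+02 5.59840749e-02 6.52111154e-01
 1.87027064e+00] 3.2076512139185445
t barL [0.02 0.39]
t barR [0.35 0.48]
t pL [-0.76  0.19]
t pR [-0.17 -0.27]
t rim [-0.47  0.37]
t lidL [-0.33  0.71]
t lidR [ 0.41 -1.23]
s barL [ 0.65 -0.38]
s barR [0.31 0.3 ]
s pR [-0.31  1.15]
s rim [0.54 0.57]
s edge [-0.81  1.36]
barL [462.1 205.7 136.8]
barR [468.3  95.9 136.8]
pL [529.6 209.5 112. ]
pR [535.7  99.7 112. ]
rim [532.7 154.6 138. ]
bar [465.2 150.8 136.8]
edge [616.4 159.3 228.6]
lidL [597.3 200.3 190. ]
lidR [602.  116.4 190. ]
lidc [599.7 158.3 190. ]
closed [ 582.67747596 -148.19661996  138.        ] tin [417.07106019  20.82888434  34.        ] spread [ 528.37713377 -351.83529912  120.        ] soup [569.34139167 360.56110102 110.        ] teabox [802.38847454  32.72873474  70.        ]
```

>>> servo_tool:
  plan:
    - [[0, 0, -8.6], [0, 0, -45], 20]
    - [[0, 0, -8.7], [0, 0, -45], 0]
    - [[0, 0, 0], [-33, 40, 0], 0]
    - [[0, 0, 0], [-33, 40, 0], 0]
    - [[0, 0, 0], [-33, 40, 0], 0]
    - [[0, 0, 0], [-33, 40, 0], 0]
    - [[0, 0, 0], [-33, 40, 0], 0]
    - [[0, 0, 0], [-33, 40, 0], 0]
    - [[0, 0, 0], [-33, 40, 0], 0]
    - [[0, 0, 0], [-33, 40, 0], 0]
  squeeze: 10

```text
time_s: 1.4
ee_pos: [484.1, 310.3, 303.3]
ee_rot: [-179.8, 0.3, 94.3]
force: [-0.4, 1.4, 0.2]
gripper_width: 0.4
```

>>> servo_tool:
  plan:
    - [[0, 0, 1], [-32, 35, 0], 0]
    - [[0, 0, 0], [-32, 35, 0], 0]
    - [[0, 0, 0], [-32, 35, 0], 0]
    - [[0, 0, 0], [-32, 35, 0], 0]
    - [[0, 0, 0], [-32, 35, 0], 0]
    - [[0, 0, 0], [0, 0, 0], 0]
    - [[0, 0, 0], [0, 0, 0], 0]
    - [[0, 0, 0], [0, 0, 0], 0]
    - [[0, 0, 0], [0, 0, 0], 0]
    - [[0, 0, 0], [0, 0, 0], 0]

```text
time_s: 2.65
ee_pos: [673.1, 155.0, 299.7]
ee_rot: [-179.5, 0.3, 93.1]
force: [-0.7, -0.3, 0.2]
gripper_width: 0.6
```

```bash
cat > snap.py <<'E'
import sys,cv2
from workcell import env
s=env.state(); print(s["time_s"],s["ee_pos"].round(1),s["ee_rot"].round(1),s["force"].round(1))
tag=sys.argv[1]
import numpy as np
f=env.grab_frame("scene")["pixels"][:,:,::-1]; 
a=cv2.resize(np.ascontiguousarray(f[130:280,310:450]),None,fx=4,fy=4,interpolation=cv2.INTER_CUBIC)
if "t" in sys.argv[2:]:
    g=env.grab_frame("top")["pixels"][:,:,::-1]; b=cv2.resize(np.ascontiguousarray(g[160:280,210:330]),None,fx=4,fy=4); cv2.imwrite(f"pics/{tag}_t.png",b)
cv2.imwrite(f"pics/{tag}_s.png",a)
E
python3 snap.py a t
```

```text
2.65 [673.1 155.  299.7] [-179.5    0.3   93.1] [-0.7 -0.3  0.2]
```

View pics/a_s.png

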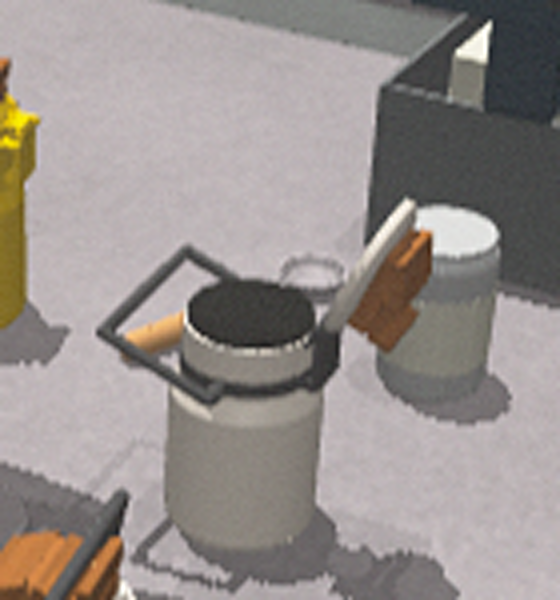

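View pics/a_t.png

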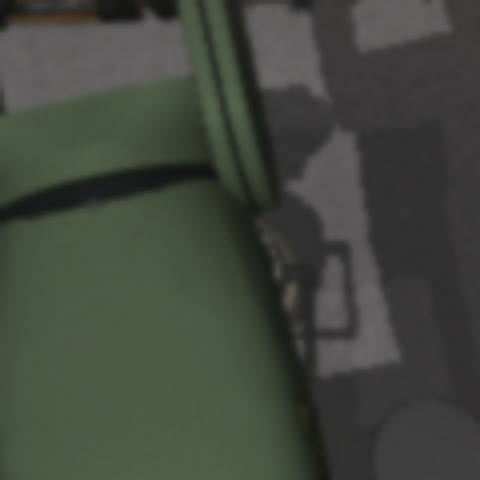

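>>> servo_tool:
  plan:
    - [[0, 0, 0], [2, 0, 14], 0]
    - [[0, 0, 0], [2, 0, 14], 0]
    - [[0, 0, 0], [2, 0, 14], 0]
    - [[0, 0, 0], [0, 0, 14], 0]
    - [[0, 0, 0], [0, 0, 14], 0]
    - [[0, 0, 0], [0, 0, 14], 0]
    - [[0, 0, 0], [0, -6, 0], 0]
    - [[0, 0, 0], [0, -6, 0], 0]
    - [[0, 0, 0], [0, 0, 0], 0]
    - [[0, 0, 0], [0, 0, 0], 0]

```text
time_s: 4.0
ee_pos: [658.7, 160.1, 209.5]
ee_rot: [-179.4, 0.3, 93.1]
force: [0.5, 1.0, -0.2]
gripper_width: 0.6
```

```bash
python3 snap.py b
```

```text
4.0 [658.7 160.1 209.5] [-179.4    0.3   93.1] [ 0.5  1.  -0.2]
```

View pics/b_s.png

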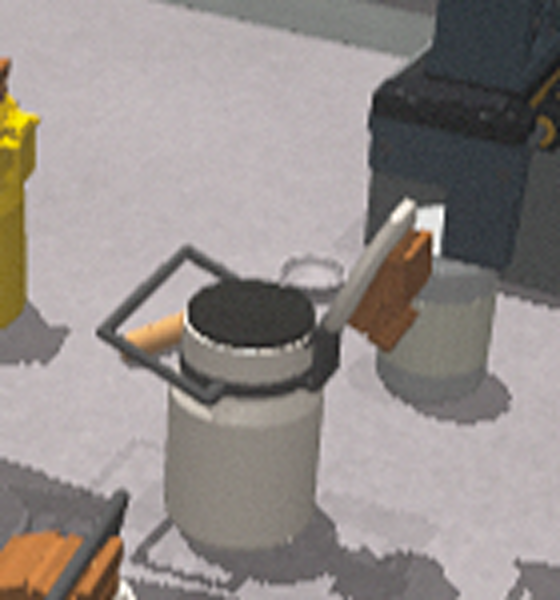

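```bash
python3 - <<'E'
from h import *
u=proj(K_s,[[659,160,210],[659,160,289],[643,160,210],[675,160,210]]); print((u-[310,130])*4)
E
```

```text
[[475.24771483 258.12193707]
 [492.96876814 121.81504602]
 [447.18889733 250.48189492]
 [503.67277365 265.86170185]]
```

```bash
python3 - <<'E'
import cv2
a=cv2.imread('pics/scene0.png')[0:120,260:380]
from workcell import env
f=env.grab_frame("scene")["pixels"][:,:,::-1][60:220,370:490]
import numpy as np
cv2.imwrite('pics/g0.png',np.vstack([cv2.resize(a,None,fx=4,fy=4)])); cv2.imwrite('pics/g1.png',cv2.resize(np.ascontiguousarray(f),None,fx=4,fy=4)); 
E
```

```text
(no output)
```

View pics/g0.png

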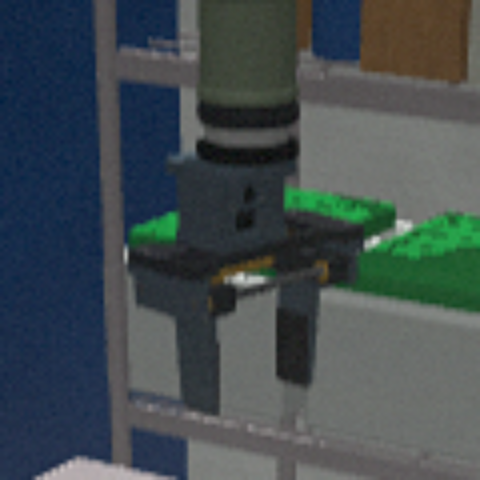

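View pics/g1.png

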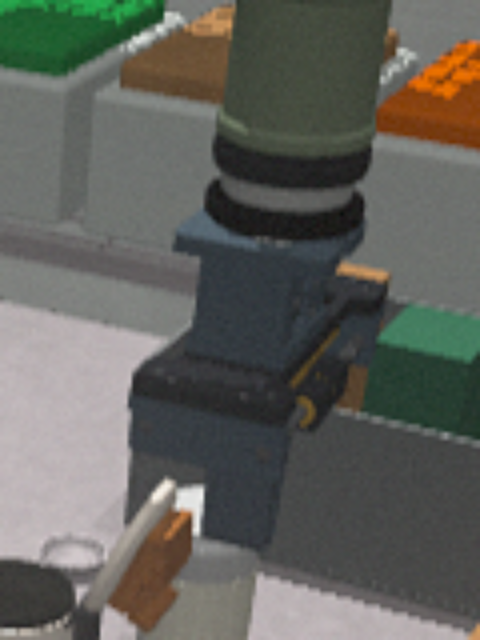

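>>> servo_tool:
  plan:
    - [[0, 0, 0], [0, -6, -2], 0]
    - [[0, 0, 0], [0, -6, -2], 0]
    - [[0, 0, 0], [0, -6, 0], 0]
    - [[0, 0, 0], [0, -6, 0], 0]
    - [[0, 0, 0], [0, -6, 0], 0]
    - [[0, 0, 0], [0, -6, 0], 0]
    - [[0, 0, 0], [0, -6, 0], 0]
    - [[0, 0, 0], [0, -6, 0], 0]
    - [[0, 0, 0], [0, -6, 0], 0]
    - [[0, 0, 0], [0, -6, 0], 0]

```text
time_s: 5.35
ee_pos: [602.8, 157.3, 221.7]
ee_rot: [179.2, 0.2, 93.1]
force: [1.9, -0.7, 4.9]
gripper_width: 0.3
```

```bash
python3 snap.py c
```

```text
5.35 [602.8 157.3 221.7] [179.2   0.2  93.1] [ 1.9 -0.7  4.9]
```

View pics/c_s.png

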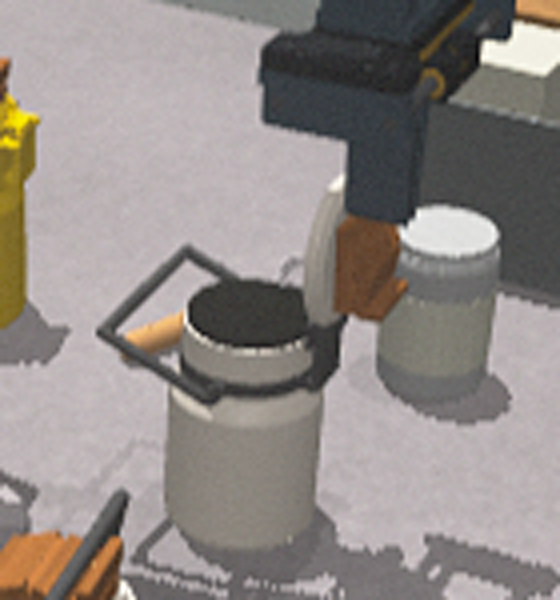

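>>> servo_tool:
  plan:
    - [[0, 0, 0], [0, -5, -2], 0]
    - [[0, 0, 0], [0, -5, -1], 0]
    - [[0, 0, 0], [0, -5, 0], 0]
    - [[0, 0, 0], [0, -5, 0], 0]
    - [[0, 0, 0], [0, -5, 0], 0]
    - [[0, 0, 0], [0, -5, 0], 0]
    - [[0, 0, 0], [0, -5, 0], 0]
    - [[0, 0, 0], [0, -5, 0], 0]
    - [[0, 0, 0], [0, -5, 0], 0]
    - [[0, 0, 0], [0, -5, 0], 0]

```text
time_s: 6.65
ee_pos: [545.1, 153.9, 221.9]
ee_rot: [179.8, 0.2, 93.1]
force: [-0.2, -0.1, 0.0]
gripper_width: 0.8
```

```bash
python3 snap.py d
```

```text
6.65 [545.1 153.9 221.9] [179.8   0.2  93.1] [-0.2 -0.1  0. ]
```

View pics/d_s.png

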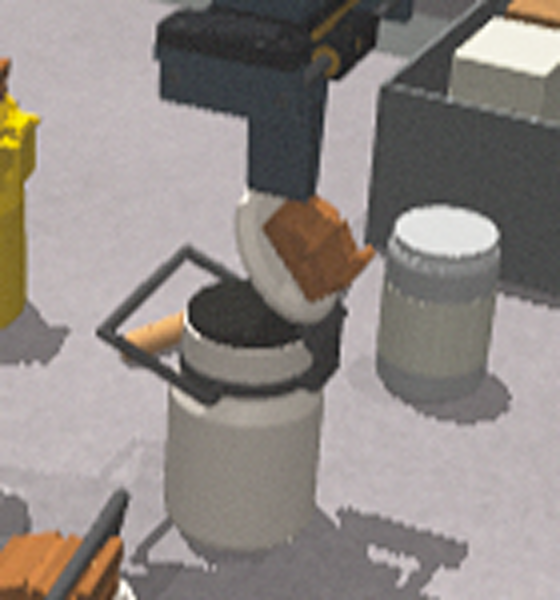

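>>> servo_tool:
  plan:
    - [[0, 0, 0], [0, 0, -20], 60]
    - [[0, 0, 0], [0, -10, -15], 60]
    - [[0, 0, 0], [0, -30, 0], 60]
    - [[0, 0, 0], [0, -35, 0], 60]
    - [[0, 0, 0], [0, -35, 0], 60]
    - [[0, 0, 0], [0, -30, 0], 60]
    - [[-10, 0, 0], [0, 0, 0], 60]
    - [[-10, 0, 0], [0, 0, 0], 60]
    - [[-10, 0, 0], [0, 0, 0], 60]
    - [[-10, 0, 0], [0, 0, 0], 60]

```text
time_s: 7.95
ee_pos: [398.7, 142.2, 260.2]
ee_rot: [140.7, 0.3, 92.5]
force: [0.0, -0.5, 0.4]
gripper_width: 60.0
```

```bash
python3 snap.py e; python3 -c "
from workcell import env
print(env.state()['qpos'].round(0))"
```

```text
7.95 [398.7 142.2 260.2] [140.7   0.3  92.5] [ 0.  -0.5  0.4]
[ 33. -14. 129. -34.  35. -36.]
```

View pics/e_s.png

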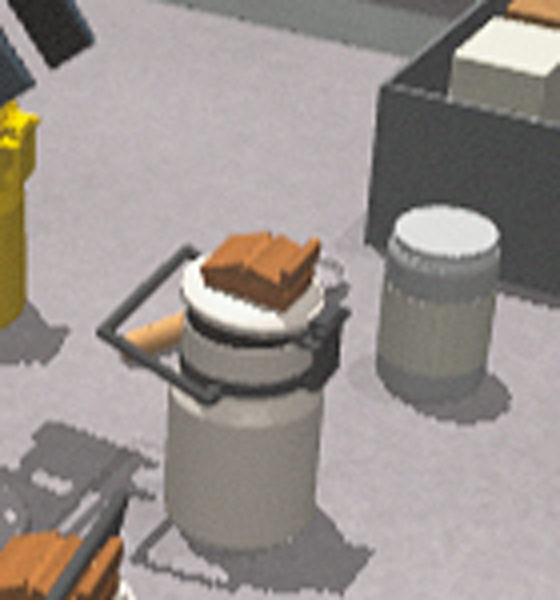

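```bash
cat > go.py <<'E'
import sys
from h import *
from workcell import env
J=np.array([532.65,154.57]); yaw=.056
c,s_=np.cos(yaw),np.sin(yaw)
def T(phi,a,s,gap=0):
    a=np.radians(a);phi=np.radians(phi)
    d=np.array([np.sin(a),-np.cos(a)]);n=np.array([np.cos(a),np.sin(a)])
    B=np.array([-72*np.cos(phi),112+72*np.sin(phi)])
    t=B+s*d-(20+gap)*n
    return np.array([J[0]+c*t[0],J[1]+s_*t[0],t[1]]),t
def rot(a): # tool axes: x=jar y, z=(sin a,-cos a)
    a=np.radians(a); x=np.array([-s_,c,0]); z=np.array([np.sin(a)*c,np.sin(a)*s_,-np.cos(a)]); return np.c_[x,np.cross(z,x),z]
if __name__=="__main__":
    st=env.state(); p=st["ee_pos"]; Rm=R.from_euler('xyz',st["ee_rot"],degrees=True).as_matrix()
    q=p[:2]-J; loc=[c*q[0]+s_*q[1],-s_*q[0]+c*q[1],p[2]]
    print('local TCP',np.round(loc,1),'F',st["force"].round(1),'tilt',np.degrees(np.arctan2(Rm[:2,2]@[c,s_],-Rm[2,2])).round(1))
    args=[float(v) for v in sys.argv[1:]]
    for i in range(0,len(args),4):
        w,t=T(*args[i:i+4]); 
        R2=rot(args[i+1]); print(args[i:i+4],'T',w.round(1),'shift',(Rm.T@(w-p)).round(1),'turn',np.degrees(R.from_matrix(Rm.T@R2).as_rotvec()).round(1))
        p=w;Rm=R2
E
python3 go.py 20 40 10 45 20 40 10 8 20 40 10 0 35 40 9 0 50 40 7 0 65 40 6 0 75 30 6 0 85 20 8 0 90 15 8 0 95 15 8 0 98 15 8 0
```

```text
local TCP [-138.    -6.3  256.4] F [-2.9 -3.  -2.7] tilt 39.1
[20.0, 40.0, 10.0, 45.0] T [421.8 148.4  87.2] shift [  8.1 -85.8 148.3] turn [-0.9  0.8 -0.2]
[20.0, 40.0, 10.0, 8.0] T [450.1 149.9 111. ] shift [ 0. 37.  0.] turn [0. 0. 0.]
[20.0, 40.0, 10.0, 0.0] T [456.2 150.3 116.1] shift [-0.  8. -0.] turn [0. 0. 0.]
[35.0, 40.0, 9.0, 0.0] T [464.2 150.7 133.5] shift [-0.  17.4 -8.2] turn [0. 0. 0.]
[50.0, 40.0, 7.0, 0.0] T [475.6 151.4 148.9] shift [ 0.  18.6 -4.5] turn [0. 0. 0.]
[65.0, 40.0, 6.0, 0.0] T [490.8 152.2 159.8] shift [-0.  18.6  1.5] turn [0. 0. 0.]
[75.0, 30.0, 6.0, 0.0] T [499.7 152.7 166.4] shift [ 0.  11.1  0.7] turn [10.  0. -0.]
[85.0, 20.0, 8.0, 0.0] T [510.4 153.3 169.4] shift [-0.  10.7  2.7] turn [10. -0.  0.]
[90.0, 15.0, 8.0, 0.0] T [515.4 153.6 171.1] shift [0.  5.4 0.1] turn [ 5.  0. -0.]
[95.0, 15.0, 8.0, 0.0] T [521.7 154.  170.8] shift [-0.   6.   1.9] turn [0. 0. 0.]
[98.0, 15.0, 8.0, 0.0] T [525.4 154.2 170.4] shift [-0.   3.5  1.4] turn [0. 0. 0.]
```

>>> servo_tool:
  plan:
    - [[-0.9, 0.8, 0], [2, -21, 0], 60]
    - [[0, 0, 0], [2, -22, 0], 60]
    - [[0, 0, 0], [2, -22, 0], 60]
    - [[0, 0, 0], [2, -21, 15], 60]
    - [[0, 0, 0], [0, 0, 30], 60]
    - [[0, 0, 0], [0, 0, 30], 60]
    - [[0, 0, 0], [0, 0, 30], 60]
    - [[0, 0, 0], [0, 0, 30], 60]
    - [[0, 0, 0], [0, 0, 10], 60]
    - [[0, 0, 0], [0, 0, 0], 60]

```text
time_s: 9.25
ee_pos: [421.4, 151.8, 122.8]
ee_rot: [142.3, 0.4, 92.4]
force: [-0.6, -0.5, -0.9]
gripper_width: 59.8
```

```bash
python3 snap.py f t; python3 go.py 20 40 12 8 20 40 10 0 35 40 9 0
```

```text
9.25 [421.4 151.8 122.8] [142.3   0.4  92.4] [-0.6 -0.5 -0.9]
local TCP [-111.9    3.7  122.9] F [ 0.1  0.  -0.1] tilt 37.7
[20.0, 40.0, 12.0, 8.0] T [451.4 150.  109.4] shift [-3.2 15.9 29.4] turn [-2.3  0.7 -0.3]
[20.0, 40.0, 10.0, 0.0] T [456.2 150.3 116.1] shift [-0.  8. -2.] turn [0. 0. 0.]
[35.0, 40.0, 9.0, 0.0] T [464.2 150.7 133.5] shift [-0.  17.4 -8.2] turn [0. 0. 0.]
```

View pics/f_s.png

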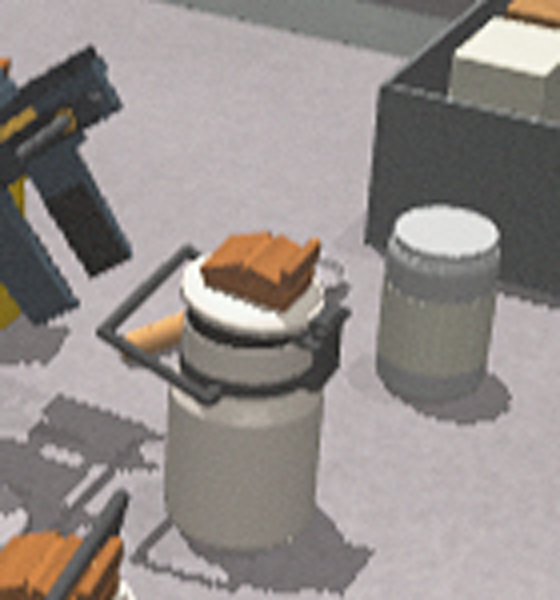

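View pics/f_t.png

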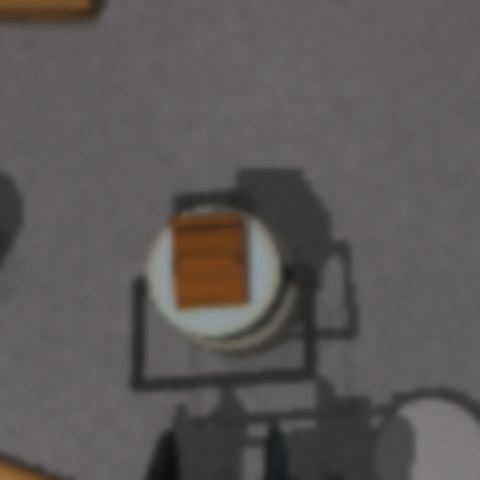

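>>> servo_tool:
  plan:
    - [[-2.3, 0.7, 0], [-3, 0, 10], 60]
    - [[0, 0, 0], [0, 0, 10], 60]
    - [[0, 0, 0], [0, 0, 8], 60]
    - [[0, 0, 0], [0, 4, 3], 60]
    - [[0, 0, 0], [0, 6, 0], 60]
    - [[0, 0, 0], [0, 6, 0], 60]
    - [[0, 0, 0], [0, 0, 0], 60]
    - [[0, 0, 0], [0, 0, 0], 60]
    - [[0, 0, 0], [0, 0, 0], 60]
    - [[0, 0, 0], [0, 0, 0], 60]

```text
time_s: 10.6
ee_pos: [452.4, 152.7, 134.4]
ee_rot: [141.9, 0.1, 92.8]
force: [0.2, -0.8, -0.4]
gripper_width: 59.9
```

```bash
python3 snap.py g t; python3 go.py 20 40 12 8 20 40 10 0 35 40 9 0 50 40 8 0
```

```text
10.6 [452.4 152.7 134.4] [1.419e+02 1.000e-01 9.280e+01] [ 0.2 -0.8 -0.4]
local TCP [-80.1   2.6 134.5] F [-0.1  0.4 -1.2] tilt 38.1
[20.0, 40.0, 12.0, 8.0] T [451.4 150.  109.4] shift [ -2.6 -16.4  19. ] turn [-1.9  0.3 -0.3]
[20.0, 40.0, 10.0, 0.0] T [456.2 150.3 116.1] shift [-0.  8. -2.] turn [0. 0. 0.]
[35.0, 40.0, 9.0, 0.0] T [464.2 150.7 133.5] shift [-0.  17.4 -8.2] turn [0. 0. 0.]
[50.0, 40.0, 8.0, 0.0] T [476.3 151.4 148.2] shift [ 0.  18.6 -3.5] turn [0. 0. 0.]
```

View pics/g_s.png

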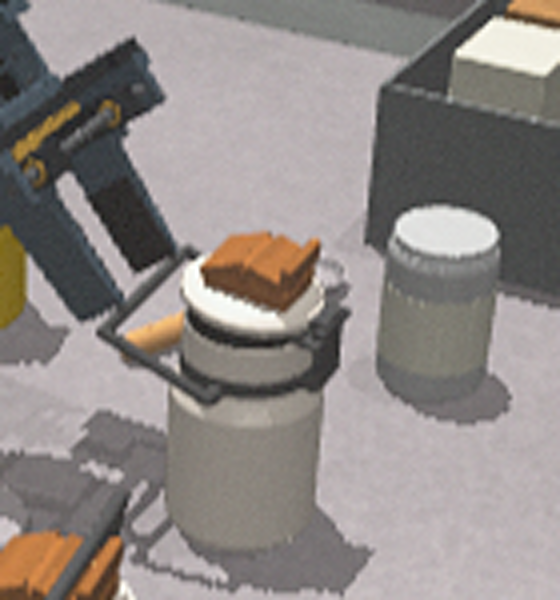

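View pics/g_t.png

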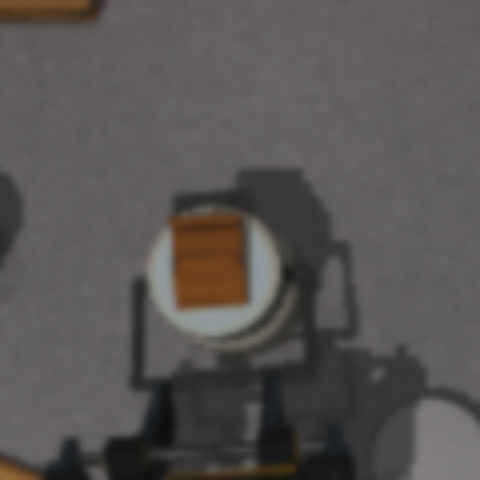

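```bash
python3 -c "
from workcell import env
s=env.state();print(s['qpos'].round(1),s['ee_pos'],s['qvel'].round(1))"; python3 go.py
```

```text
[ 27.9   3.  136.3 -71.3  16.1   0.7] [452.47933898 152.71657868 134.5133298 ] [ 0.  -0.2 -0.1  0.1 -0.  -0.1]
local TCP [-80.1   2.6 134.5] F [-0.1  0.4 -1.2] tilt 38.1
```

>>> servo_tool:
  plan:
    - [[0, 0, 0], [-1, -10, -8], 60]
    - [[0, 0, 0], [-1, -10, -8], 60]
    - [[6, 0, 0], [0, 0, 0], 60]
    - [[6, 0, 0], [0, 0, 0], 60]
    - [[6, 0, 0], [0, 0, 0], 60]
    - [[0, 0, 0], [0, 0, 0], 60]
    - [[0, 0, 0], [0, 0, 0], 60]
    - [[0, 0, 0], [0, 0, 0], 60]
    - [[0, 0, 0], [0, 0, 0], 60]
    - [[0, 0, 0], [0, 0, 0], 60]

```text
time_s: 11.95
ee_pos: [421.8, 138.6, 132.5]
ee_rot: [153.4, 1.6, 91.8]
force: [0.7, -0.1, 0.1]
gripper_width: 59.7
```

```bash
python3 snap.py i; python3 go.py 20 20 12 12 20 20 12 0 35 20 10 0 50 20 8 0;python3 -c "
from workcell import env
s=env.state();print(s['qpos'].round(1),s['qvel'].round(1))"
```

```text
11.95 [421.8 138.6 132.5] [153.4   1.6  91.8] [ 0.7 -0.1  0.1]
local TCP [-111.6   -9.8  132.4] F [-0.1  0.2  0.4] tilt 26.5
[20.0, 20.0, 12.0, 12.0] T [439.2 149.3 114.4] shift [10.7  7.9 23.8] turn [ 6.5  2.  -0.6]
[20.0, 20.0, 12.0, 0.0] T [450.4 150.  118.5] shift [-0. 12.  0.] turn [0. 0. 0.]
[35.0, 20.0, 10.0, 0.0] T [458.4 150.4 137.1] shift [  0.   13.9 -14.7] turn [0. 0. 0.]
[50.0, 20.0, 8.0, 0.0] T [470.4 151.1 152.8] shift [ -0.   16.7 -10.7] turn [0. 0. 0.]
[ 25.5   1.4 130.9 -27.3  26.2 -44.4] [-0.1  0.1 -0.3  0.3  0.  -0.2]
```

View pics/i_s.png

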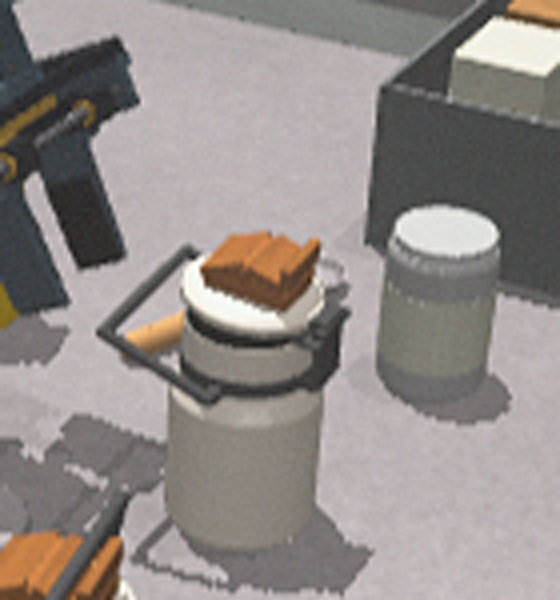

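>>> servo_tool:
  plan:
    - [[3.5, 1, 0], [4, 0, 6], 60]
    - [[3, 1, -0.6], [4, 0, 6], 60]
    - [[0, 0, 0], [3, 0, 6], 60]
    - [[0, 0, 0], [0, 0, 6], 60]
    - [[0, 0, 0], [0, 0, 0], 60]
    - [[0, 0, 0], [0, 0, 0], 60]
    - [[0, 0, 0], [0, 0, 0], 60]
    - [[0, 0, 0], [0, 0, 0], 60]
    - [[0, 0, 0], [0, 0, 0], 60]
    - [[0, 0, 0], [0, 0, 0], 60]

```text
time_s: 13.25
ee_pos: [428.7, 149.7, 108.7]
ee_rot: [160.1, 0.0, 93.3]
force: [-0.4, 0.6, -0.1]
gripper_width: 60.3
```

```bash
python3 go.py 20 20 12 12 20 20 12 0 35 20 10 0 50 20 8 0
```

```text
local TCP [-104.1    1.   108.7] F [-0.4  0.6 -0.1] tilt 19.9
[20.0, 20.0, 12.0, 12.0] T [439.2 149.3 114.4] shift [-1.  11.8 -1.8] turn [-0.1 -0.   0.1]
[20.0, 20.0, 12.0, 0.0] T [450.4 150.  118.5] shift [-0. 12.  0.] turn [0. 0. 0.]
[35.0, 20.0, 10.0, 0.0] T [458.4 150.4 137.1] shift [  0.   13.9 -14.7] turn [0. 0. 0.]
[50.0, 20.0, 8.0, 0.0] T [470.4 151.1 152.8] shift [ -0.   16.7 -10.7] turn [0. 0. 0.]
```

>>> servo_tool:
  plan:
    - [[0, 0, 0], [-1, 6, 0], 60]
    - [[0, 0, 0], [0, 6, 0], 60]
    - [[0, 0, 0], [0, 6, 0], 60]
    - [[0, 0, 0], [0, 5, 0], 60]
    - [[0, 0, 0], [0, 4, -3], 60]
    - [[0, 0, 0], [0, 4, -4], 60]
    - [[0, 0, 0], [0, 4, -4], 60]
    - [[0, 0, 0], [0, 4, -4], 60]
    - [[0, 0, 0], [0, 0, 0], 60]
    - [[0, 0, 0], [0, 0, 0], 60]

```text
time_s: 14.5
ee_pos: [462.4, 150.4, 138.1]
ee_rot: [160.1, 0.0, 93.2]
force: [-0.0, -1.0, -0.5]
gripper_width: 60.0
```

```bash
python3 snap.py j t; python3 go.py 35 20 10 0 50 20 8 0 65 20 6 0
```

```text
14.5 [462.4 150.4 138.1] [160.1   0.   93.2] [-0.  -1.  -0.5]
local TCP [-70.4  -0.2 137.9] F [-0.2  0.1  0.3] tilt 19.9
[35.0, 20.0, 10.0, 0.0] T [458.4 150.4 137.1] shift [ 0.2 -4.  -0.5] turn [-0.1  0.   0. ]
[50.0, 20.0, 8.0, 0.0] T [470.4 151.1 152.8] shift [ -0.   16.7 -10.7] turn [0. 0. 0.]
[65.0, 20.0, 6.0, 0.0] T [485.6 151.9 164.8] shift [ 0.  18.4 -6.1] turn [0. 0. 0.]
```

View pics/j_s.png

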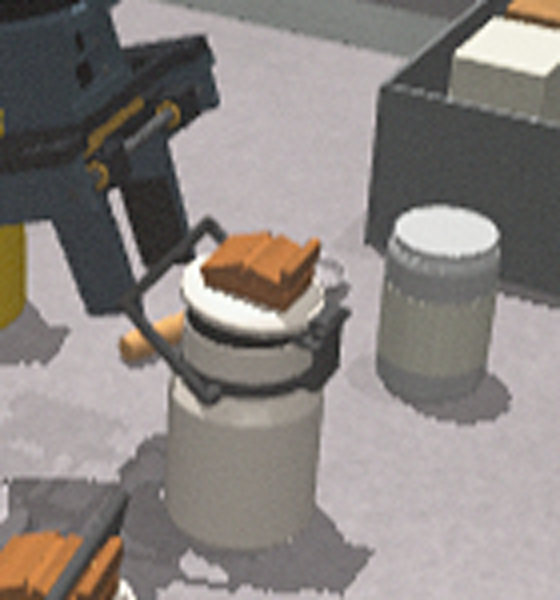

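View pics/j_t.png

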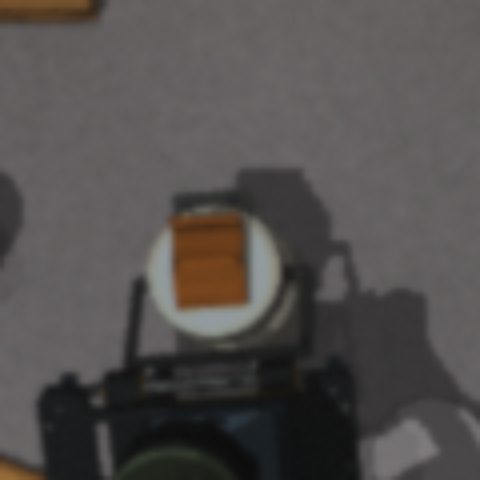

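>>> servo_tool:
  plan:
    - [[0, 0, 0], [0, 3.2, -2.7], 60]
    - [[0, 0, 0], [0, 3.2, -2.7], 60]
    - [[0, 0, 0], [0, 3.2, -2.7], 60]
    - [[0, 0, 0], [0, 3.2, -2.7], 60]
    - [[0, 0, 0], [0, 3.6, -1.2], 60]
    - [[0, 0, 0], [0, 3.6, -1.2], 60]
    - [[0, 0, 0], [0, 3.6, -1.2], 60]
    - [[0, 0, 0], [0, 3.6, -1.2], 60]
    - [[0, 0, 0], [0, 0, 0], 60]
    - [[0, 0, 0], [0, 0, 0], 60]

```text
time_s: 15.85
ee_pos: [484.0, 151.6, 163.3]
ee_rot: [160.2, 0.0, 93.2]
force: [-0.0, -0.6, -0.1]
gripper_width: 60.0
```

```bash
python3 snap.py k; python3 go.py 60 20 7 0 70 20 6 0 80 15 7 0 85 15 8 0
```

```text
15.85 [484.  151.6 163.3] [160.2   0.   93.2] [-0.  -0.6 -0.1]
local TCP [-48.8  -0.2 163.2] F [0.7 0.2 0.6] tilt 19.8
[60.0, 20.0, 7.0, 0.0] T [480.3 151.6 160.9] shift [ 0.2 -4.2  0.9] turn [-0.2  0.   0. ]
[70.0, 20.0, 6.0, 0.0] T [491.3 152.3 167.2] shift [ 0.  12.5 -2.1] turn [0. 0. 0.]
[80.0, 15.0, 7.0, 0.0] T [502.7 152.9 171. ] shift [-0.  12.   0.3] turn [ 5.  0. -0.]
[85.0, 15.0, 8.0, 0.0] T [509.2 153.3 170.8] shift [0.  6.2 1.8] turn [0. 0. 0.]
```

View pics/k_s.png

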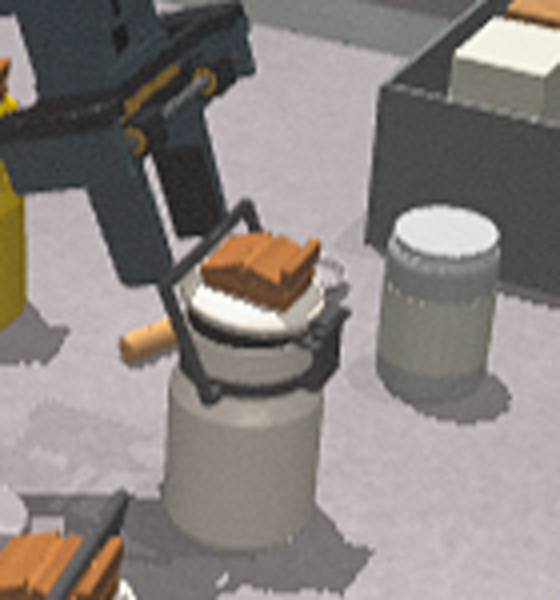

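>>> servo_tool:
  plan:
    - [[0, 0, 0], [0, 4, -0.6], 60]
    - [[0, 0, 0], [0, 4, -0.6], 60]
    - [[2, 0, 0], [0, 3, 0], 60]
    - [[2, 0, 0], [0, 3, 0], 60]
    - [[1, 0, 0], [0, 3, 0], 60]
    - [[0, 0, 0], [0, 3, 0], 60]
    - [[0, 0, 0], [0, 0, 0], 60]
    - [[0, 0, 0], [0, 0, 0], 60]
    - [[0, 0, 0], [0, 0, 0], 60]
    - [[0, 0, 0], [0, 0, 0], 60]

```text
time_s: 17.15
ee_pos: [502.5, 152.5, 170.6]
ee_rot: [165.4, 0.1, 93.3]
force: [0.1, -0.3, 0.2]
gripper_width: 60.2
```

```bash
python3 snap.py l; python3 go.py 80 15 7 0 85 15 8 0 90 15 8 0 95 15 8 0 
```

```text
17.15 [502.5 152.5 170.6] [1.654e+02 1.000e-01 9.330e+01] [ 0.1 -0.3  0.2]
local TCP [-30.2  -0.4 170.6] F [-0.3 -0.1 -0.7] tilt 14.6
[80.0, 15.0, 7.0, 0.0] T [502.7 152.9 171. ] shift [ 0.4  0.3 -0.3] turn [-0.4  0.   0.1]
[85.0, 15.0, 8.0, 0.0] T [509.2 153.3 170.8] shift [0.  6.2 1.8] turn [0. 0. 0.]
[90.0, 15.0, 8.0, 0.0] T [515.4 153.6 171.1] shift [0.  6.1 1.4] turn [0. 0. 0.]
[95.0, 15.0, 8.0, 0.0] T [521.7 154.  170.8] shift [-0.   6.   1.9] turn [0. 0. 0.]
```

View pics/l_s.png

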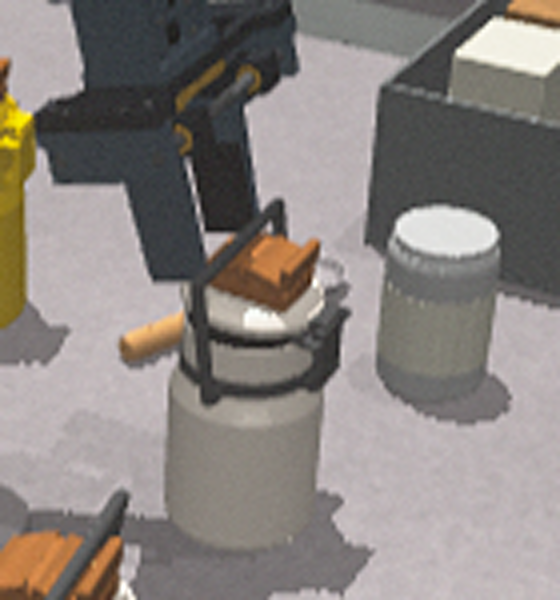

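>>> servo_tool:
  plan:
    - [[0, 0, 0], [0, 2, 0.4], 60]
    - [[0, 0, 0], [0, 2, 0.4], 60]
    - [[0, 0, 0], [0, 2, 0.4], 60]
    - [[0, 0, 0], [0, 2, 0.4], 60]
    - [[0, 0, 0], [0, 2, 0.4], 60]
    - [[0, 0, 0], [0, 2, 0.4], 60]
    - [[0, 0, 0], [0, 2, 0.4], 60]
    - [[0, 0, 0], [0, 0, 0], 60]
    - [[0, 0, 0], [0, 0, 0], 60]
    - [[0, 0, 0], [0, 0, 0], 60]

```text
time_s: 18.45
ee_pos: [506.8, 151.3, 165.5]
ee_rot: [166.9, 0.3, 93.2]
force: [-3.1, -0.1, -0.0]
gripper_width: 60.2
```

```bash
python3 snap.py m; python3 go.py 90 15 8 0 95 15 8 0 
```

```text
18.45 [506.8 151.3 165.5] [166.9   0.3  93.2] [-3.1 -0.1 -0. ]
local TCP [-26.1  -1.8 165.5] F [-3.8  0.3  0.9] tilt 13.1
[90.0, 15.0, 8.0, 0.0] T [515.4 153.6 171.1] shift [ 1.8  9.9 -3.5] turn [-1.9  0.3  0. ]
[95.0, 15.0, 8.0, 0.0] T [521.7 154.  170.8] shift [-0.   6.   1.9] turn [0. 0. 0.]
```

View pics/m_s.png

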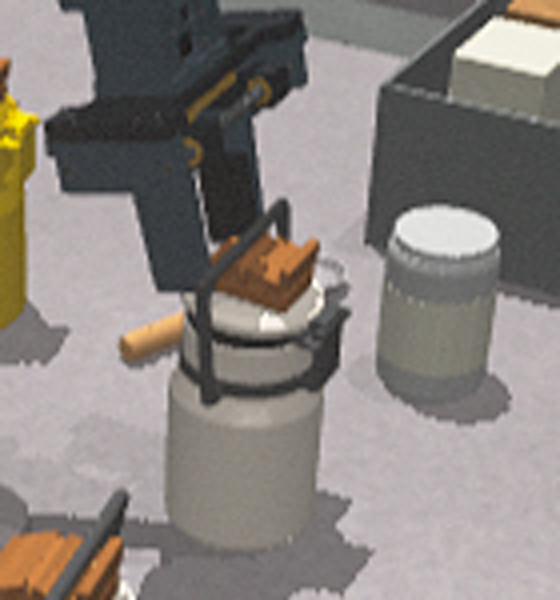

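>>> servo_tool:
  plan:
    - [[-1, 0, 0], [1, 3, -3], 60]
    - [[-0.5, 0, 0], [1, 3, -3], 60]
    - [[0, 0, 0], [0, 4, -1], 60]
    - [[0, 0, 0], [0, 4, -1], 60]
    - [[0, 0, 0], [0, 5, -1], 60]
    - [[0, 0, 0], [0, 5, -1], 60]
    - [[0, 0, 0], [0, 5, -1], 60]
    - [[0, 0, 0], [0, 5, -1], 60]
    - [[0, 0, 0], [0, 5, -1], 60]
    - [[0, 0, 0], [0, 5, -1], 60]

```text
time_s: 19.75
ee_pos: [508.0, 151.7, 170.3]
ee_rot: [170.5, 0.7, 92.9]
force: [-13.3, 1.0, 1.3]
gripper_width: 60.1
```

```bash
python3 snap.py n; python3 go.py 90 15 8 0 95 15 8 0 
```

```text
19.75 [508.  151.7 170.3] [170.5   0.7  92.9] [-13.3   1.    1.3]
local TCP [-24.6  -1.5 170.4] F [-13.4   1.6   1.8] tilt 9.4
[90.0, 15.0, 8.0, 0.0] T [515.4 153.6 171.1] shift [1.5 7.4 0.5] turn [-5.6  0.8 -0.1]
[95.0, 15.0, 8.0, 0.0] T [521.7 154.  170.8] shift [-0.   6.   1.9] turn [0. 0. 0.]
```

View pics/n_s.png

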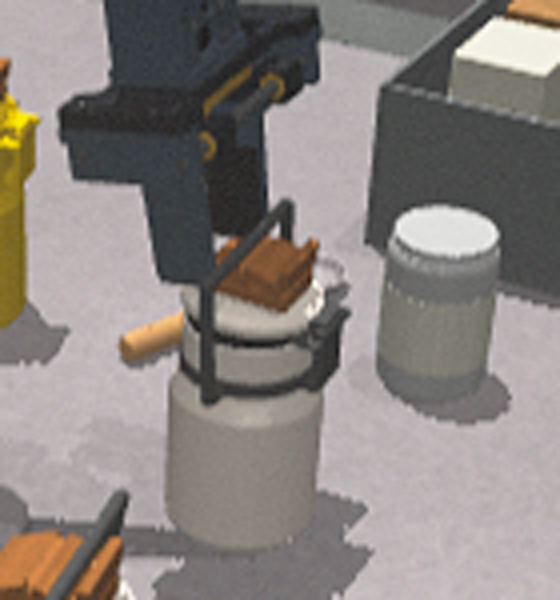

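>>> servo_tool:
  plan:
    - [[-1.5, 0, 0], [0.5, 6, -1], 60]
    - [[-1.5, 0, 0], [0.5, 6.5, -0.5], 60]
    - [[-1.5, 0, 0], [0, 7, -0.5], 60]
    - [[-1, 0, 0], [0, 7, -0.5], 60]
    - [[-1, 0, 0], [0, 7, -0.5], 60]
    - [[-1, 0, 0], [0, 7, -0.5], 60]
    - [[0, 0, 0], [0, 3, 0], 60]
    - [[0, 0, 0], [0, 3, 0], 60]
    - [[0, 0, 0], [0, 3, 0], 60]
    - [[0, 0, 0], [0, 3, 0], 60]

```text
time_s: 21.05
ee_pos: [511.7, 149.4, 164.4]
ee_rot: [169.0, 1.5, 92.8]
force: [-9.5, 0.1, 1.8]
gripper_width: 60.1
```

```bash
python3 snap.py o; python3 go.py 90 15 8 0 95 15 8 0 
```

```text
21.05 [511.7 149.4 164.4] [169.    1.5  92.8] [-9.5  0.1  1.8]
local TCP [-21.2  -4.  164.3] F [-10.3   0.4   0.8] tilt 11.0
[90.0, 15.0, 8.0, 0.0] T [515.4 153.6 171.1] shift [ 3.8  5.2 -6. ] turn [-4.   1.5 -0.1]
[95.0, 15.0, 8.0, 0.0] T [521.7 154.  170.8] shift [-0.   6.   1.9] turn [0. 0. 0.]
```

View pics/o_s.png

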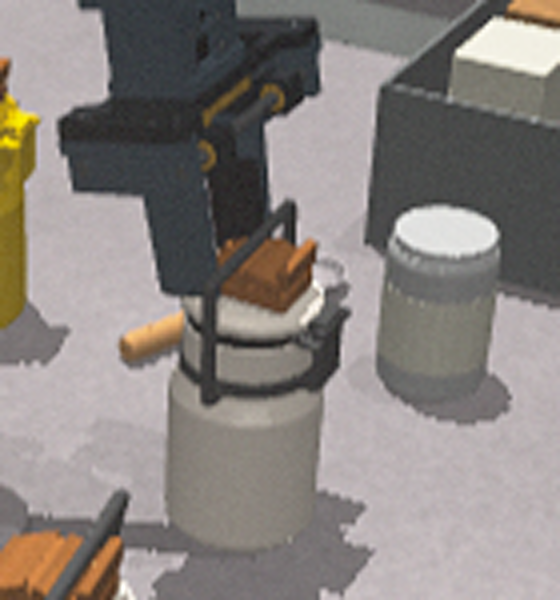

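>>> servo_tool:
  plan:
    - [[-1, 0.7, 0], [2, 3, -4], 60]
    - [[-1, 0.7, 0], [2, 3, -4], 60]
    - [[-1, 0, 0], [0.5, 5, -2], 60]
    - [[-1, 0, 0], [0.5, 7, -1.5], 60]
    - [[-1, 0, 0], [0.5, 9, -1.5], 60]
    - [[-1, 0, 0], [0.5, 9, -1.5], 60]
    - [[-1, 0, 0], [0.5, 9, -1.5], 60]
    - [[-1, 0, 0], [0.5, 9, -1.5], 60]
    - [[0, 0, 0], [0, 4, -1], 60]
    - [[0, 0, 0], [0, 4, -1], 60]

```text
time_s: 22.35
ee_pos: [528.1, 153.6, 176.1]
ee_rot: [166.3, 0.8, 92.8]
force: [-11.0, 1.0, -1.2]
gripper_width: 59.7
```

```bash
python3 snap.py p; python3 go.py 90 15 8 0 95 15 8 0 
```

```text
22.35 [528.1 153.6 176.1] [166.3   0.8  92.8] [-11.    1.   -1.2]
local TCP [ -4.5  -0.7 176.1] F [-10.9   1.7  -0.6] tilt 13.6
[90.0, 15.0, 8.0, 0.0] T [515.4 153.6 171.1] shift [  0.7 -13.5   1.8] turn [-1.4  0.9 -0.2]
[95.0, 15.0, 8.0, 0.0] T [521.7 154.  170.8] shift [-0.   6.   1.9] turn [0. 0. 0.]
```

View pics/p_s.png

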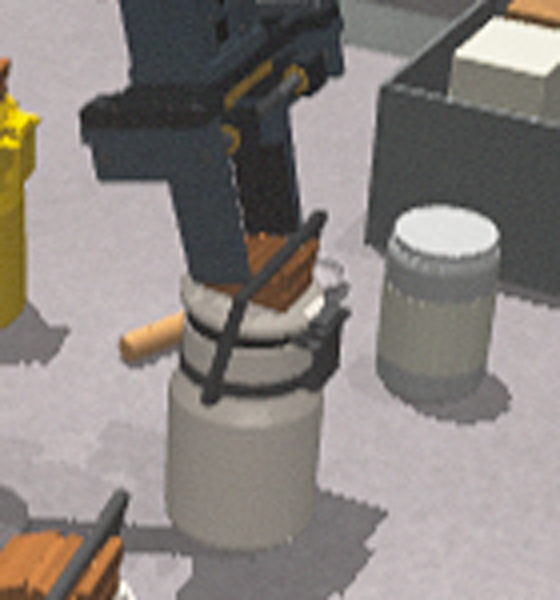

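The bail is over the crest and lies against the stop. I'll back off toward the front, then go up.

>>> servo_tool:
  plan:
    - [[0, 0, 0], [0, -5, -1], 60]
    - [[0, 0, 0], [0, -8, -2], 60]
    - [[0, 0, 0], [0, -12, -6], 60]
    - [[0, 0, 0], [0, -20, -15], 60]
    - [[0, 0, 0], [0, -25, -25], 60]
    - [[0, 0, 0], [0, -25, -30], 60]
    - [[0, 0, 0], [0, -20, -30], 60]
    - [[0, 0, 0], [0, 0, -20], 60]
    - [[0, 0, 0], [0, 0, 0], 60]
    - [[0, 0, 0], [0, 0, 0], 60]

```text
time_s: 23.65
ee_pos: [385.5, 148.8, 283.0]
ee_rot: [164.7, 0.4, 92.8]
force: [0.2, -0.1, -0.5]
gripper_width: 59.8
```

```bash
python3 snap.py q t; python3 - <<'E'
from workcell import env
import cv2,numpy as np
f=env.grab_frame("scene")["pixels"][:,:,::-1]; cv2.imwrite("pics/q_full.png",f)
g=env.grab_frame("top")["pixels"][:,:,::-1]; cv2.imwrite("pics/q_topfull.png",g)
cv2.imwrite("pics/q_z.png",cv2.resize(np.ascontiguousarray(f[180:240,340:420]),None,fx=9,fy=9,interpolation=cv2.INTER_CUBIC))
E
```

```text
23.65 [385.5 148.8 283. ] [164.7   0.4  92.8] [ 0.2 -0.1 -0.5]
```

View pics/q_z.png

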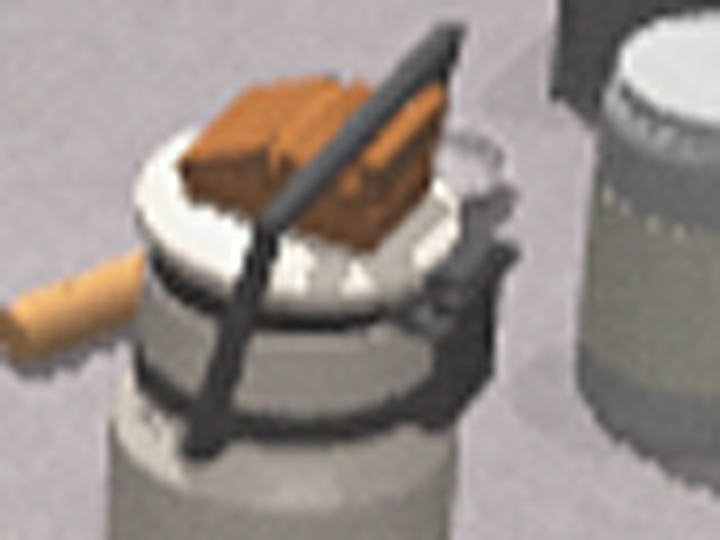

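View pics/q_full.png

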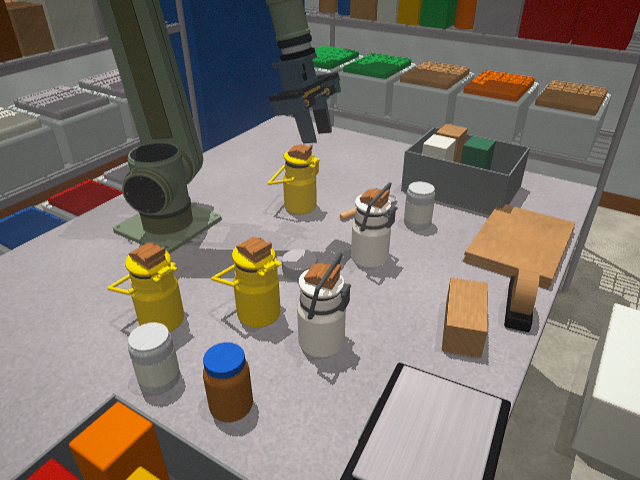

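View pics/q_topfull.png

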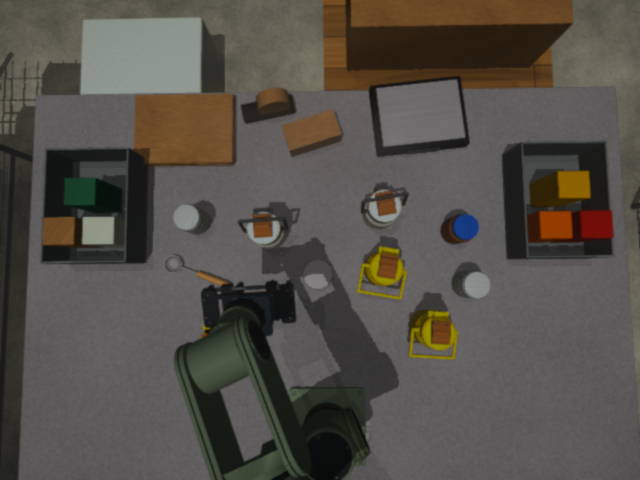

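```bash
python3 - <<'E'
from fit import *
for b in (1.88,1.96,2.04,2.1):
    m=model([532.65,154.57,.056,b,0]); print(b,((proj(K_s,[m['barR'],m['barL'],m['pR']])-[340,180]+.5)*9-.5).round(0).tolist())
E
```

```text
1.88 [[220.0, 202.0], [399.0, 18.0], [205.0, 452.0]]
1.96 [[241.0, 209.0], [420.0, 24.0], [205.0, 452.0]]
2.04 [[262.0, 217.0], [440.0, 31.0], [205.0, 452.0]]
2.1 [[278.0, 224.0], [455.0, 38.0], [205.0, 452.0]]
```

```bash
python3 -c "
from workcell import env
print(env.state()['force'],env.state()['qvel'].round(2)); print(env.job_done())"
```

```text
[ 0.34119599 -0.02044298  0.61212648] [ 0.02  0.06 -0.19 -0.02  0.12  0.02]
the job is handed in; nothing more can be done
None
```

I closed the open jar and handed the job in at about 24 s. I tipped the lid forward from behind with closed fingers until it fell shut. I then pushed the bail up and over the saddle's crest with the fingers set either side of the saddle.

**Seating:** In the last pictures the bail lies in its seat behind the crest. Comparing its bar ends with the fitted model puts it at about 2.05 to 2.08 rad. The lid looked flat on the jar while the bail was still in front of it. I could not read the lid's squeeze (`lid_press`) directly, so I infer it from the seated bail.

**Forces:** The highest push I read was about 13 N, but I only read the force at the end of each move. The final moves over the crest used larger steps, so the peak there went unread; I estimate it at 20 to 25 N.

**Surroundings:** The closed jar and the groceries look unmoved compared with the first pictures, which I judged by eye only. The exception is the spoon, part of whose handle the gripper hides in the last top view. The arm ended clear of everything, with a force reading near zero.

**Problems along the way:**
- **First approach to the bail:** A 40° tilt ran into the wrist's limits, and the fingertips stopped close to the bar without moving it. I redid the approach at 20°.
- **At the crest:** The first three pushes stalled, so I took larger steps until the bail went over.

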